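Click the bag sealer's dial round to the green dot

TASK

With the fingertips rubbing on its knurled rim, and without gripping or lifting anything, turn the big dial of the blue bag sealer clockwise (seen from above), click by click, until its orange pointer has clicked in at the green dot; do not run past into the next click. Then take the fingers away, leaving the sealer where it stands and the things round it undisturbed.

Things in the scene. Friction and masses are not known exactly. Their poses are not given: they have to be found in the camera images.
- sealer: Blue bag sealer: box 180 (x) x 220 (y) mm, flat top 50 mm above the bench, 2.5 kg, loose on rubber feet (a sideways push over about 10 N can slide it). Origin: centre of its underside; x to its rear, y to its left, z up. A jaw lies along the rear of the top (x +49 to +83 mm, up to 125 mm high). In front of it stands the dial; five white dots and one larger green dot round it mark its settings.
- dial_centre (a point): Centre of the dial's top face, on its upright axis (fixed to the sealer, 25 mm in front of its origin, 91 mm above the bench). The dial: a black cylinder with 36 upright grey ribs on its rim, 104 mm across the ribs (too wide to pinch across), its side free from 52 to 90 mm above the bench. An orange pointer bar lies on its top.
- pointer_tip (a point): Outer end of the dial's orange pointer, 47 mm from the dial's axis; it turns with the dial.
- green_dot (a point): The green dot on the sealer's top, 62 mm from the dial's axis: the wanted setting, the fourth of six counted clockwise, seen from above.
- dial (a joint): Angle of the dial, rad, growing clockwise seen from above. Spring detents every 0.524 (30 deg): 0, 0.524, 1.047, 1.571 (green dot), 2.094, 2.618; end stops just beyond the first and last. It starts at one of the first three. Past half-way between two settings it snaps on by itself into the next once the finger lets it. 1 to 2 N along the rim turns it; 4 to 7 N of press gives the friction.
- carton: Small brown carton, 66x88x49 mm, loose, to the left of the sealer; origin at the centre of its underside. To be left alone.
- clear_tape: Brown roll of packing tape lying flat, 93 mm across, 48 mm high, loose, to the right of the sealer; origin at the centre of its underside. To be left alone.
- blue_screwdriver: Blue-handled screwdriver, 153 mm long, 24 mm high, loose, lying crosswise in front of the sealer; origin at the centre of its underside. To be left alone.

How it is judged (in metres and radians):
On the way:
1. the fingers push on the sealer's dial (contact force between the fingers and sealer above 0.4 N), for 0.1 s.
At the end, for the whole second after the job is handed in: The dial rests clicked in at the green dot (1.571 rad, within 0.1 rad), at rest, with the sealer standing on the bench within 30 mm of where it stood (value of joint dial between 1.47 and 1.67 rad and velocity of joint dial between -0.05 and 0.05 rad/s and distance of sealer from where it was at the start of the episode below 0.03 m and height (world z) of sealer below 0.006 m); the robot touches nothing.
It fails at once if the dial is turned past the green dot into the next click (over 0.35 rad past it) (value of joint dial above 1.92 rad).
It fails at once if the sealer is lifted or tipped (height (world z) of sealer above 0.01 m or angle between sealer's own z axis and vertical above 0.08 rad).
It fails at once if the sealer is shoved more than 30 mm (distance of sealer from where it was at the start of the episode above 0.03 m).
It fails at once if a bystander is lifted, carried or shoved more than 20 mm (distance of any of carton, clear_tape, blue_screwdriver from where it was at the start of the episode above 0.02 m).
It also fails if it takes over 54 s, if anything falls off the work surface, if the arm or the gripper's body presses on something with over 40 N, if the wrist force passes 120 N, or if a joint passes its speed limit or range.

ROBOT

A 7-joint arm with a two-finger parallel gripper is mounted at the origin on a cart in front of the work surface, level with it; the furniture and walls round the work are solid. World frame = base frame: x ahead of the robot, y to its left, z up, the work surface at z = 0. Lengths are in mm, angles in rad, forces in N, time in s.
With the tool pointing down it reaches from about 400 to 875 mm from the base axis. Payload 4.4 kg.
Tool frame: the origin (TCP) lies midway between the tips of the shut fingers; the grasp point (between the pads) lies 19 mm behind it; z points along the fingers, y is the line along which they close (so a half turn about z gives the same grasp; the last joint's range is limited). The gripper opens to 85 mm and grips with 20 to 120 N. Pads are 22 mm wide; open, the fingers measure 114 mm over their backs; the gripper's body (76 mm by 85 mm) begins 54 mm behind the grasp point. The pads swing forward as they close: fully open they stand 13 mm farther back than shut.
Start: joints at [-1.312, 0.628, 0.038, 1.517, -0.027, 0.996, -0.02], TCP at [207.404, 616.037, 231.313] pointing down, gripper open.
Joint ranges: [-3.06, 3.06], [-0.37, 2.12], [-1.25, 1.32], [0.18, 2.47], [-1.1, 4.24], [0.23, 1.98], [-2.94, 2.94]. Speed limits (rad/s): [2.57, 2.57, 3.14, 3.14, 3.14, 3.14, 3.14].

INTERFACE

Orientations are given as [roll, pitch, yaw] about the fixed x, y, z axes, in that order (R = Rz(yaw) Ry(pitch) Rx(roll)).
In Python, from cell import readout, optics, order gives the robot as it stands.
- The arm moves only by the shell command python3 -m jog 'ROWS'. ROWS is a JSON object of lists of equal length, an entry for each row: "claw": the opening, from 0 (shut) to 1 (fully open); "xyz": the shift along the tool's x, y, z each as a share of 0.1 m, from -1 to 1, a list of three; "twist": the turn, a rotation vector about the tool's x, y, z each as a share of 180 degrees, from -1 to 1, a list of three. A call has 1 to 12 rows; each row shifts and turns the commanded pose from where the row before left it, along the tool's axes as they then stand; what a row does not reach is not made up. A row lasts 1/8 s, in which the tool goes at most 62.5 mm and 10.7 degrees, less where a joint would pass 70% of its speed; a pose out of reach is approached as far as the arm can. A call with a number of a shift or a turn outside -1 to 1 is refused whole. A call with a gripper value outside its range is refused whole. The fingers move at their own pace and stop on an object; the grip force is fixed at half the most. Time passes only in rows, so rows that do not move let the fingers close. It gives the time, the measured TCP pose, the force, the opening and the grip force at its end, in the units of the state.
- readout.read_state(): the state, without advancing time (a new reading comes with each control period).
- optics.get_image(name): name is "scene" or "side" or "wrist"; returns a dict with "color" (400x640x3 uint8, red, green, blue), "fovy" (degrees; the focal length in pixels is half the picture's height over the tangent of half this angle, whatever the lens; pixels are square), "cx", "cy" (the principal point, pixels), "view" (4x4, takes a point from world to camera coordinates). Camera axes: x right, y up, looking along -z (the intrinsics and any distortion apply to the point x, -y, -z); pixel columns grow to the right and rows downward; lengths in mm; the calibration is good to about 2 mm. A picture is of the moment at which its call begins. There is no depth.
- order.finish_job(): hands the job in; it is judged then, once.
Trained networks look in the newest picture that a camera, given by its name, has taken for a name from the list of things; names that differ only in an ending like _2 or _b are one class to them, and where a whole thing is asked for, a point or a joint stands for the part that bears it (a point fixed in the world has none). Each returns a list of dicts, best first, with "score" (0 to 1); they miss things now and then, are a little off and sometimes report something else, mostly with a low value. They report only what shows in the picture. A call takes as long as a camera call.
- optics.boxes_of(camera, label): "rect" ([left, top, width, height] in pixels, round what is visible of it).
The state is a dict: "clock": time; "qpos": joint angles; "qd": joint speeds; "tau": joint torques, N m; "eef_pos": TCP position; "tool_rot": TCP orientation; "force": force on the tool from outside, world axes, zero at the start; "torque": the same for the moment, N m; "width": finger opening in mm; "gripper_force": force on a finger pad.
Only numpy, scipy, OpenCV 4.12 (cv2) and the standard library are available. Lean on these libraries where they do the work, as an engineer would, in place of code of your own. Each camera call takes 0.05 s, during which the arm holds its last target. There are 200 camera calls.

## Working session

There is one attempt and no reset: what is moved stays moved. The work goes in short steps, Python scripts to look and compute and a shell command to move; the robot and the scene stay as the last step left them, time stands still between calls to the robot, and variables do not carry over. Pictures are saved under pics/ and viewed, at most 10 in all, crops included, and the job is handed in when it is done.

```bash
mkdir -p pics; ls; cat > h.py <<'E'
import numpy as np, cv2
from cell import readout, optics, order
def snap(n):
    im=optics.get_image(n); return im
def save(im,f,crop=None,scale=1):
    c=im["color"][:,:,::-1]
    if crop: l,t,r,b=crop; c=c[t:b,l:r]
    if scale!=1: c=cv2.resize(c,None,fx=scale,fy=scale,interpolation=cv2.INTER_CUBIC)
    cv2.imwrite(f,c)
def foc(im): return im["color"].shape[0]/2/np.tan(np.radians(im["fovy"])/2)
def ray(im,u,v):
    V=np.array(im["view"]);f=foc(im);R=V[:3,:3]
    d=np.array([(u-im["cx"])/f,-(v-im["cy"])/f,-1]); 
    return -R.T@V[:3,3], R.T@d
def atz(im,u,v,z):
    o,d=ray(im,u,v); return o+d*(z-o[2])/d[2]
def proj(im,p):
    V=np.array(im["view"]);c=V[:3,:3]@np.array(p,float)+V[:3,3];f=foc(im)
    return np.array([im["cx"]+f*c[0]/-c[2], im["cy"]-f*c[1]/-c[2]])
E
python3 - <<'E'
from h import *
s=readout.read_state(); print({k:np.round(v,3).tolist() for k,v in s.items()})
for n in ["scene","side","wrist"]:
    im=snap(n); save(im,f"pics/{n}0.png"); print(n,[k for k in im], im["fovy"],im["cx"],im["cy"], np.round(ray(im,320,200)[0]))
    for l in ["sealer","dial_centre","pointer_tip","green_dot","carton","clear_tape","blue_screwdriver"]:
        b=optics.boxes_of(n,l)[:2]; print(l,[(np.round(x["rect"]).tolist(),round(x["score"],2)) for x in b])
E
cd pics; python3 -c "
import cv2,numpy as np
a=[cv2.imread(f'{n}0.png') for n in ('scene','side')]
"
```

```text
pics
{'clock': 0.0, 'qpos': [-1.312, 0.629, 0.038, 1.518, -0.027, 0.996, -0.02], 'qd': [-0.001, -0.001, -0.0, 0.0, -0.002, -0.001, -0.001], 'tau': [0.0, -56.338, 1.226, -19.345, 0.011, 0.01, 0.0], 'eef_pos': [207.204, 615.405, 230.373], 'tool_rot': [-3.14, 0.0, 2.817], 'force': [0.423, -0.871, -0.299], 'torque': [0.002, -0.012, -0.006], 'gripper_force': 0.0, 'width': 85.186}
scene ['color', 'fovy', 'cx', 'cy', 'view'] 42.09957662590058 314.5720611482671 199.0859299022958 [-343. -795.  782.]
sealer [([245.0, 154.0, 112.0, 86.0], 0.87)]
dial_centre [([246.0, 159.0, 118.0, 80.0], 0.94), ([278.0, 177.0, 40.0, 33.0], 0.61)]
pointer_tip [([273.0, 174.0, 44.0, 36.0], 0.93)]
green_dot [([246.0, 161.0, 120.0, 79.0], 0.66)]
carton [([228.0, 171.0, 37.0, 30.0], 0.56)]
clear_tape [([346.0, 207.0, 42.0, 38.0], 0.64), ([274.0, 176.0, 40.0, 31.0], 0.29)]
blue_screwdriver []
side ['color', 'fovy', 'cx', 'cy', 'view'] 57.89011651835909 327.6234616520252 210.57877311929425 [ 202. -816.  534.]
sealer [([268.0, 178.0, 106.0, 88.0], 0.7)]
dial_centre [([270.0, 181.0, 104.0, 80.0], 0.59)]
pointer_tip [([288.0, 196.0, 44.0, 32.0], 0.89), ([342.0, 241.0, 43.0, 45.0], 0.22)]
green_dot [([267.0, 180.0, 105.0, 79.0], 0.83)]
carton [([269.0, 187.0, 29.0, 18.0], 0.81), ([270.0, 179.0, 102.0, 87.0], 0.29)]
clear_tape [([339.0, 242.0, 46.0, 43.0], 0.87), ([267.0, 178.0, 106.0, 83.0], 0.52)]
blue_screwdriver [([245.0, 227.0, 30.0, 37.0], 0.67)]
wrist ['color', 'fovy', 'cx', 'cy', 'view'] 58.23606286397309 321.1254089125004 193.7525939837679 [140. 637. 374.]
sealer []
dial_centre []
pointer_tip []
green_dot []
carton []
clear_tape []
blue_screwdriver []
```

View pics/scene0.png

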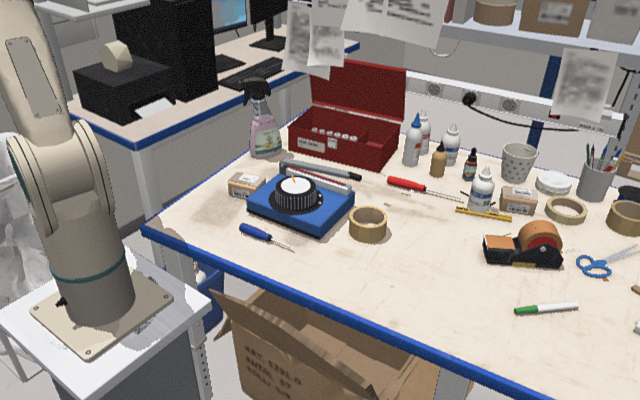

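View pics/side0.png

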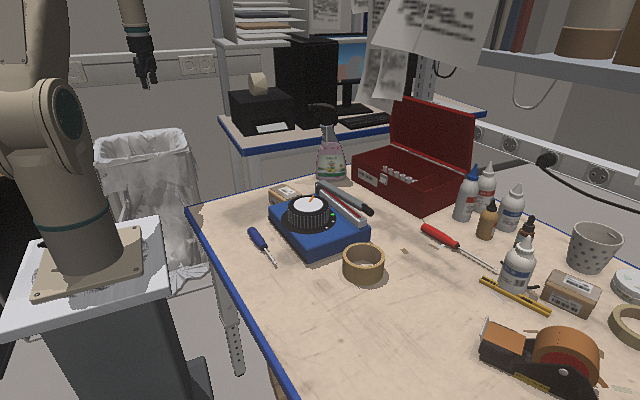

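The scene picture shows the sealer at about (300,205), with the white dial face near (296,186) and the carton at (246,185). The tape is at (367,224) and the screwdriver at (265,236). In the side picture the dial is at about (309,205).

```bash
python3 - <<'E'
from h import *
a=snap("scene");b=snap("side")
save(a,"pics/s1.png",(220,140,400,260),4)
save(b,"pics/s2.png",(230,170,400,290),4)
def tri(p,q):
    (o1,d1),(o2,d2)=ray(a,*p),ray(b,*q)
    t=np.linalg.lstsq(np.c_[d1,-d2],o2-o1,rcond=None)[0]
    return np.round((o1+d1*t[0]+o2+d2*t[1])/2), np.round(np.linalg.norm(o1+d1*t[0]-o2-d2*t[1]),1)
print("dial",tri((296,186),(309,205)), atz(a,296,186,91),atz(b,309,205,91))
print("tape",atz(a,367,224,24),atz(b,362,264,24)); print("carton",atz(a,246,185,25),atz(b,283,196,25))
print("drv",atz(a,265,236,10),atz(b,262,246,10))
w=snap("wrist"); V=np.array(w["view"]); s=readout.read_state()
from scipy.spatial.transform import Rotation as R
T=R.from_euler('xyz',s["tool_rot"]).as_matrix()
print(T.round(3)); print("cam in tool",(T.T@(ray(w,0,0)[0]-s["eef_pos"])).round(1)); print((T.T@V[:3,:3].T).round(3))
E
```

```text
dial (array([ 489., -114.,   88.]), np.float64(1.7)) [ 484.24251609 -118.61055602   91.        ] [ 488.09284131 -118.19141942   91.        ]
tape [ 538.17543313 -294.68833789   24.        ] [ 537.3878992 -295.2424357   24.       ]
carton [484.58264555  54.89807737  25.        ] [482.35324544  64.35268051  25.        ]
drv [ 365.03819597 -118.64340605   10.        ] [ 362.72549921 -122.02971756   10.        ]
[[-0.948  0.319 -0.   ]
 [ 0.319  0.948  0.   ]
 [ 0.    -0.    -1.   ]]
cam in tool [  70.6   -1.8 -142.4]
[[ 0.     0.96   0.279]
 [ 1.     0.    -0.   ]
 [-0.     0.279 -0.96 ]]
```

View pics/s1.png

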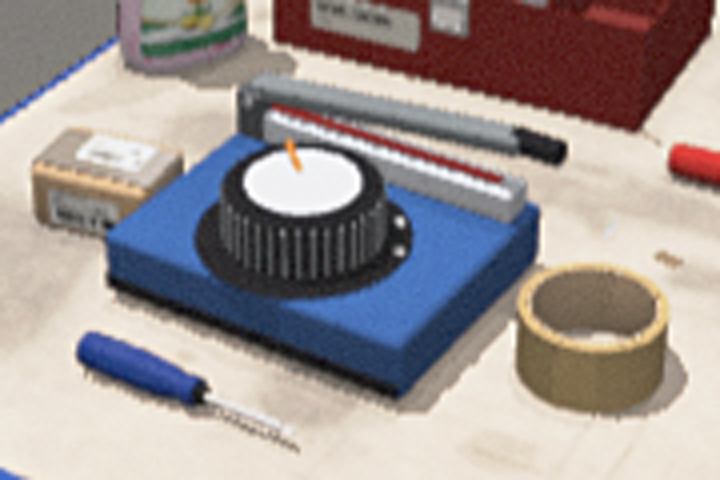

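Enlarged, the scene shows the dial at crop (303,185) and the orange pointer aimed away from this camera, towards the jaw and to the left. I'm flying the wrist camera over the dial with the fingers shut.

```bash
python3 -m jog '{"claw":[0,0,0,0,0,0,0,0,0,0,0,0],"xyz":[[-0.4,-0.48,0],[-0.4,-0.48,0],[-0.4,-0.48,0],[-0.4,-0.48,0],[-0.4,-0.48,0],[-0.4,-0.48,0],[-0.4,-0.48,0],[-0.4,-0.48,0],[-0.4,-0.48,0],[-0.4,-0.48,0],[-0.4,-0.48,0],[-0.4,-0.48,0]],"twist":[[0,0,0],[0,0,0],[0,0,0],[0,0,0],[0,0,0],[0,0,0],[0,0,0],[0,0,0],[0,0,0],[0,0,0],[0,0,0],[0,0,0]]}'; python3 -m jog '{"claw":[0,0,0],"xyz":[[-0.1,-0.1,0],[0,0,0],[0,0,0]],"twist":[[0,0,0],[0,0,0],[0,0,0]]}'
python3 - <<'E'
from h import *
w=snap("wrist"); save(w,"pics/w1.png")
for l in ["sealer","dial_centre","pointer_tip","green_dot"]:
    b=optics.boxes_of("wrist",l)[:2]; print(l,[(np.round(x["rect"]).tolist(),round(x["score"],2)) for x in b])
s=readout.read_state(); print(s["eef_pos"],s["tool_rot"],s["force"],s["qpos"])
E
```

```text
clock: 2.85
eef_pos: [479.3, -84.9, 231.6]
tool_rot: [3.141, 0.001, 2.817]
force: [2.3, 0.8, 1.3]
width: -0.1
gripper_force: 0.0
clock: 3.22
eef_pos: [484.3, -93.6, 231.2]
tool_rot: [3.141, -0.001, 2.819]
force: [0.4, 0.2, -0.0]
width: -0.1
gripper_force: 0.0
sealer [([169.0, 64.0, 294.0, 291.0], 0.67)]
dial_centre [([173.0, 65.0, 286.0, 290.0], 0.94)]
pointer_tip [([239.0, 125.0, 125.0, 121.0], 0.56)]
green_dot [([175.0, 64.0, 284.0, 295.0], 0.62)]
[484.61865823 -94.53436373 231.40103446] [ 3.14128385e+00 -1.62998423e-04  2.81877070e+00] [ 0.47757221 -0.25048177  1.17050064] [ 0.02786158  0.4100107   0.15036572  1.94625602 -0.08451243  0.79135897
  1.47338398]
```

View pics/w1.png

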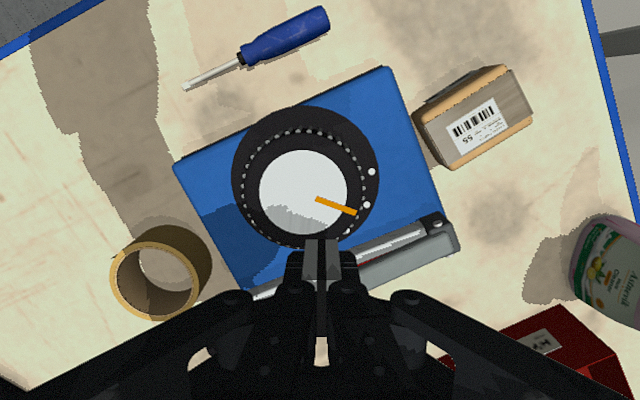

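The wrist picture shows the white dial face at about (303,191) and the pointer from (316,199) to its tip at (355,213). White dots are at (372,171), (367,204) and (348,232). The green dot is hidden under the fingers. Next I work out world positions and angles.

```bash
python3 - <<'E'
from h import *
w=snap("wrist"); 
hsv=cv2.cvtColor(w["color"],cv2.COLOR_RGB2HSV)
roi=np.zeros(hsv.shape[:2],bool); roi[100:260,225:385]=1
m=((hsv[...,1]<60)&(hsv[...,2]>150)&roi).astype(np.uint8)
n,l,st,c=cv2.connectedComponentsWithStats(m)
for i in range(1,n):
    if st[i,4]>8: print("white",st[i],c[i].round(1), atz(w,*c[i],50).round(1))
face=max(range(1,n),key=lambda i:st[i,4]); 
ct=cv2.findContours((l==face).astype(np.uint8),0,2)[0][0]; print("ell",cv2.fitEllipse(cv2.convexHull(ct)))
o=((hsv[...,0]>8)&(hsv[...,0]<22)&(hsv[...,1]>150)&roi); ys,xs=np.nonzero(o); P=np.array([atz(w,x,y,93)[:2] for x,y in zip(xs,ys)])
bl=((hsv[...,0]>100)&(hsv[...,0]<120)&(hsv[...,1]>150)); 
C=atz(w,*cv2.fitEllipse(cv2.convexHull(ct))[0],91)[:2]; print("C",C)
print("blue",bl.sum())
pm=P.mean(0); u=np.linalg.svd(P-pm)[2][0]; u=u*np.sign(u@(pm-C)); print("ptr mean",pm,"dir",np.degrees(np.arctan2(u[1],u[0])),"from C",np.degrees(np.arctan2(*(pm-C)[::-1])), "far",np.linalg.norm(P-C,axis=1).max())
# dots relative angles
for i in range(1,n):
    if 8<st[i,4]<200:
        d=atz(w,*c[i],50)[:2]-C; print("dot",np.linalg.norm(d).round(1),np.degrees(np.arctan2(d[1],d[0])).round(1))
# sealer corners
for p in [(173,163),(390,67),(440,215)]:
    print("corner",atz(w,*p,50).round(1))
b=snap("side");
for n_,im in(("side",b),):
    x,y=proj(im,[*C,91]); print(x,y)
E
```

```text
white [ 225  100   77   36 1348] [249.5 111.5] [ 414.8 -139.4   50. ]
white [ 260  149   88   84 5595] [302.8 190.1] [ 497.5 -118.6   50. ]
white [369 167   7   7  38] [372.1 169.9] [499.5 -51.7  50. ]
white [364 200   7   7  37] [367.3 203.1] [528.9 -65.   50. ]
white [347 227   4   5  13] [348.6 229.2] [548.6 -89.6  50. ]
white [355 243  30  16 146] [369.7 250.6] [576.8 -76.7  50. ]
ell ((303.6100769042969, 190.45677185058594), (83.57006072998047, 87.71275329589844), 99.17633819580078)
C [ 487.79095031 -112.43496407]
blue 23370
ptr mean [507.39662416 -92.71903495] dir 73.18132540220896 from C 45.16065330381328 far 60.40820213986087
dot 61.8 79.1
dot 62.8 49.1
dot 64.9 20.6
dot 95.9 21.9
corner [ 435.4 -222.9   50. ]
corner [418.3 -12.2  50. ]
corner [562.4  -2.5  50. ]
307.96024005303883 203.93297085070606
```

The dots lie at world angles 79°, 49° and 20°, so the green dot (the fourth) is at about −11°. The pointer is at about 47°, which is the second setting, so it needs two clicks or 60° clockwise. The dial centre is near (488,−112). I'll come down in front of the dial with the tool x axis pointing outwards.

```bash
python3 -m jog '{"claw":[0,0,0,0,0,0,0,0,0],"xyz":[[0,0,0],[0,0,0],[0.37,-0.09,0],[0.37,-0.09,0],[0,0,0],[0,0,0.55],[0,0,0.55],[0,0,0.56],[0,0,0]],"twist":[[0,0,-0.052],[0,0,-0.052],[0,0,0],[0,0,0],[0,0,0],[0,0,0],[0,0,0],[0,0,0],[0,0,0]]}'; python3 -m jog '{"claw":[0,0],"xyz":[[0,0,0],[0,0,0]],"twist":[[0,0,0],[0,0,0]]}'
python3 - <<'E'
from h import *
w=snap("wrist"); save(w,"pics/w2.png")
s=readout.read_state(); print(s["eef_pos"],s["tool_rot"],s["force"],s["qpos"])
E
```

```text
clock: 4.7
eef_pos: [408.1, -112.7, 61.6]
tool_rot: [3.139, -0.01, -3.139]
force: [-0.3, -0.5, -0.1]
width: 0.3
gripper_force: 0.0
clock: 4.95
eef_pos: [413.1, -114.3, 67.9]
tool_rot: [-3.14, 0.006, -3.14]
force: [-0.9, -0.2, 0.0]
width: -0.4
gripper_force: 0.0
[ 412.86305012 -114.2074888    67.78888976] [-3.140374    0.00578753 -3.13959081] [-0.01421881  0.35470293 -0.23116635] [ 0.18592073  0.6315418   0.02654176  2.25836983 -0.06431754  0.24642292
  1.84242644]
```

View pics/w2.png

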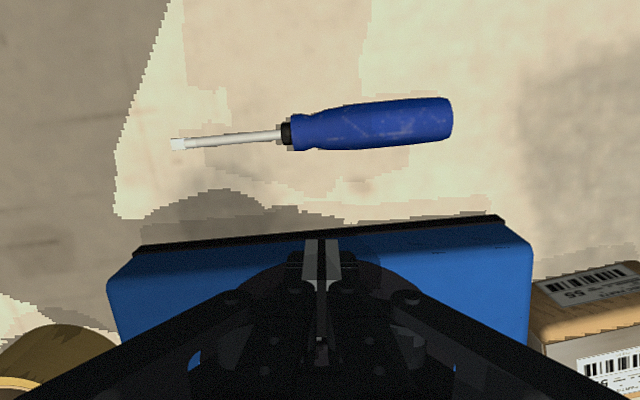

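The fingertips are above the sealer's front edge with the dial ahead of them, and the bystanders are clear. I'm closing in on the rim in small steps.

```bash
python3 -m jog '{"claw":[0,0,0],"xyz":[[-0.04,0,0],[-0.04,0,0],[0,0,0]],"twist":[[0,0,0],[0,0,0],[0,0,0]]}'; for i in 1 2 3; do python3 -m jog '{"claw":[0,0],"xyz":[[-0.015,0,0],[0,0,0]],"twist":[[0,0,0],[0,0,0]]}'|egrep 'eef|force:'; done
```

```text
clock: 5.38
eef_pos: [419.7, -113.9, 65.6]
tool_rot: [-3.141, 0.001, -3.139]
force: [-0.4, -0.2, 0.6]
width: 0.1
gripper_force: 0.0
eef_pos: [420.3, -113.8, 65.2]
force: [0.1, 0.5, 0.0]
gripper_force: 0.0
eef_pos: [421.9, -113.8, 65.2]
force: [-0.5, 0.3, -0.8]
gripper_force: 0.0
eef_pos: [423.5, -113.8, 65.3]
force: [-1.0, 0.1, 0.0]
gripper_force: 0.0
```

```bash
for i in 1 2 3 4; do python3 -m jog '{"claw":[0,0],"xyz":[[-0.01,0,0],[0,0,0]],"twist":[[0,0,0],[0,0,0]]}'|egrep 'eef|force:' | grep -v grip; done
```

```text
eef_pos: [424.4, -113.8, 65.3]
force: [-0.8, -1.2, -0.1]
eef_pos: [425.4, -113.8, 65.3]
force: [0.1, 0.1, 0.0]
eef_pos: [426.4, -113.8, 65.3]
force: [0.4, -0.5, -0.2]
eef_pos: [426.9, -113.8, 65.2]
force: [-1.6, -0.0, 0.2]
```

```bash
for i in 1 2; do python3 -m jog '{"claw":[0,0],"xyz":[[-0.006,0,0],[0,0,0]],"twist":[[0,0,0],[0,0,0]]}'|egrep 'eef|force:' | grep -v grip; done; python3 -c "
from cell import readout
s=readout.read_state();print(s['eef_pos'],s['force'],s['clock'])"
```

```text
eef_pos: [426.9, -113.8, 65.2]
force: [-2.9, -0.3, 1.3]
eef_pos: [427.0, -113.7, 65.2]
force: [-4.6, -0.6, 3.8]
[ 426.9763767  -113.6980008    65.18775111] [-4.60840712 -0.5536112   3.7502908 ] 7.625
```

Contact was at TCP x≈426.8, and the press is now about 4.6 N. I'll add a little press and rub clockwise, following the rim with the tool turning along.

```bash
python3 -m jog '{"claw":[0,0,0,0,0,0,0],"xyz":[[-0.004,0,0],[-0.0008,0.0315,0],[-0.0008,0.0315,0],[-0.0008,0.0315,0],[-0.0008,0.0315,0],[0,0,0],[0,0,0]],"twist":[[0,0,0],[0,0,0.0167],[0,0,0.0167],[0,0,0.0167],[0,0,0.0167],[0,0,0],[0,0,0]]}'
python3 - <<'E'
from h import *
for n in("scene","side"):
    a=snap(n); x,y=proj(a,[488,-112.5,91]).astype(int); save(a,f"pics/{n}3.png",(x-40,y-40,x+40,y+40),5)
i=np.hstack([cv2.imread(f"pics/{n}3.png") for n in("scene","side")]); cv2.imwrite("pics/c3.png",i)
E
```

```text
clock: 8.5
eef_pos: [427.9, -100.4, 65.1]
tool_rot: [3.141, -0.005, 2.934]
force: [-6.4, 1.6, 4.0]
width: -0.0
gripper_force: 3.1
```

View pics/c3.png

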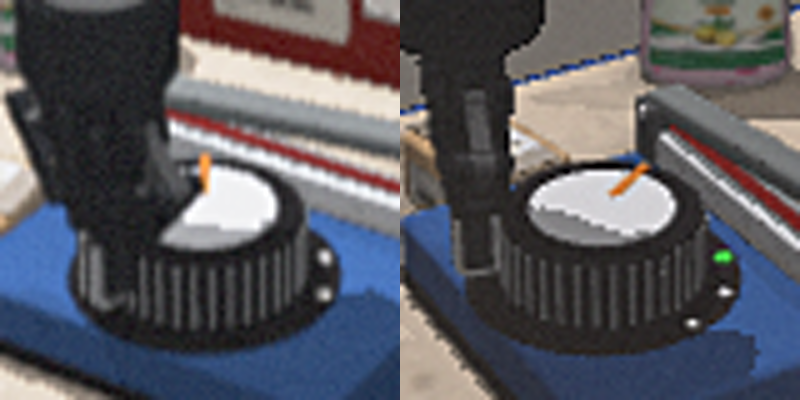

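The picture shows the finger on the rim at lower left and the dial turning. In the side view (right half) the pointer tip is at (645,170) and the green dot at (723,257). I'll now track the pointer angle numerically against the starting pictures.

```bash
cat >> h.py <<'E'
C=np.array([488,-112.5])
def ang(im):
    hsv=cv2.cvtColor(im["color"],cv2.COLOR_RGB2HSV)
    pts=[proj(im,[C[0]+54*np.cos(t),C[1]+54*np.sin(t),91]) for t in np.linspace(0,6.28,60)]
    roi=np.zeros(hsv.shape[:2],np.uint8); cv2.fillConvexPoly(roi,np.int32(pts),1)
    m=(hsv[...,0]>6)&(hsv[...,0]<24)&(hsv[...,1]>110)&(hsv[...,2]>90)&(roi>0)
    ys,xs=np.nonzero(m)
    if len(xs)<5: return None
    P=np.array([atz(im,x,y,93)[:2] for x,y in zip(xs,ys)]); d=P.mean(0)-C
    u=np.linalg.svd(P-P.mean(0))[2][0]; u*=np.sign(u@d)
    return round(np.degrees(np.arctan2(d[1],d[0])),1),round(np.degrees(np.arctan2(u[1],u[0])),1),len(xs)
def rep():
    for n in("scene","side"):
        im=snap(n); z=dict(im); z["color"]=cv2.imread(f"pics/{n}0.png")[:,:,::-1].copy()
        print(n,"start",ang(z),"now",ang(im))
    s=readout.read_state(); print(s["clock"],s["eef_pos"].round(1),s["force"].round(1),s["tool_rot"].round(3))
E
python3 -c "from h import *; rep()"
python3 -m jog '{"claw":[0,0,0,0],"xyz":[[-0.0008,0.0315,0],[-0.0008,0.0315,0],[0,0,0],[0,0,0]],"twist":[[0,0,0.0167],[0,0,0.0167],[0,0,0],[0,0,0]]}'|grep -v rip
python3 -c "from h import *; rep()"
```

```text
scene start (np.float64(50.3), np.float64(50.0), 11) now (np.float64(36.4), np.float64(38.9), 14)
side start (np.float64(49.7), np.float64(49.7), 17) now (np.float64(36.5), np.float64(39.0), 18)
8.7 [ 427.9 -100.5   65.1] [-5.8  2.   4.2] [ 3.141 -0.005  2.934]
clock: 9.2
eef_pos: [429.4, -93.9, 65.1]
tool_rot: [3.141, -0.005, 2.83]
force: [-7.0, 2.0, 3.6]
width: 0.1
scene start (np.float64(50.3), np.float64(50.0), 11) now (np.float64(30.5), np.float64(32.8), 14)
side start (np.float64(49.7), np.float64(49.7), 17) now (np.float64(30.9), np.float64(33.5), 16)
9.3 [429.4 -93.9  65.1] [-6.3  2.5  5. ] [ 3.141 -0.005  2.83 ]
```

The rim sticks to the finger and has turned 19°. I'll continue to the next click.

```bash
python3 -m jog '{"claw":[0,0,0,0,0,0],"xyz":[[-0.0005,0.0315,0],[-0.0005,0.0315,0],[-0.0008,0.0315,0],[-0.0008,0.0315,0],[0,0,0],[0,0,0]],"twist":[[0,0,0.0167],[0,0,0.0167],[0,0,0.0167],[0,0,0.0167],[0,0,0],[0,0,0]]}'|grep -v rip
python3 -c "from h import *; rep()"
```

```text
clock: 10.05
eef_pos: [434.3, -81.9, 65.0]
tool_rot: [-3.141, -0.006, 2.62]
force: [-5.8, 3.8, 4.5]
width: 0.1
scene start (np.float64(50.3), np.float64(50.0), 11) now (np.float64(17.1), np.float64(20.4), 14)
side start (np.float64(49.7), np.float64(49.7), 17) now (np.float64(18.1), np.float64(23.2), 19)
10.15 [434.3 -81.9  65. ] [-6.5  3.   4.9] [-3.141 -0.006  2.62 ]
```

The pointer is at the third setting, about 19°. On towards the green dot at about −11°.

```bash
python3 -m jog '{"claw":[0,0,0,0,0,0,0,0],"xyz":[[-0.0008,0.0315,0],[-0.0008,0.0315,0],[-0.0008,0.0315,0],[-0.0008,0.0315,0],[-0.0008,0.0315,0],[-0.0008,0.0315,0],[0,0,0],[0,0,0]],"twist":[[0,0,0.0167],[0,0,0.0167],[0,0,0.0167],[0,0,0.0167],[0,0,0.0167],[0,0,0.0167],[0,0,0],[0,0,0]]}'|grep -v rip
python3 -c "from h import *; rep()"
```

```text
clock: 11.15
eef_pos: [446.5, -65.8, 65.0]
tool_rot: [-3.141, -0.006, 2.307]
force: [-5.7, 6.6, 4.4]
width: -0.3
scene start (np.float64(50.3), np.float64(50.0), 11) now (np.float64(-3.7), np.float64(5.1), 14)
side start (np.float64(49.7), np.float64(49.7), 17) now (np.float64(-1.2), np.float64(3.1), 21)
11.25 [446.5 -65.8  65. ] [-5.7  7.8  3.9] [-3.141 -0.006  2.307]
```

```bash
python3 -m jog '{"claw":[0,0,0,0,0],"xyz":[[0.004,0.0315,0],[0.003,0.0315,0],[-0.0008,0.0315,0],[0,0,0],[0,0,0]],"twist":[[0,0,0.0167],[0,0,0.0167],[0,0,0.0167],[0,0,0],[0,0,0]]}'|grep -v rip
python3 -c "from h import *; rep()"
```

```text
clock: 11.88
eef_pos: [454.7, -59.3, 65.0]
tool_rot: [3.142, -0.005, 2.15]
force: [-3.2, 7.0, 2.5]
width: 0.1
scene start (np.float64(50.3), np.float64(50.0), 11) now (np.float64(-14.5), np.float64(-11.6), 18)
side start (np.float64(49.7), np.float64(49.7), 17) now (np.float64(-11.3), np.float64(-7.1), 20)
11.975 [454.7 -59.3  65. ] [-2.1  6.9  2.2] [ 3.142 -0.005  2.15 ]
```

The pointer is at about −11°. I'll back straight off along the outward axis, rise, and look.

```bash
python3 -m jog '{"claw":[0,0,0,0,0,0,0,0],"xyz":[[0.05,0,0],[0.1,0,0],[0.05,0,0],[0,0,-0.4],[0,0,-0.5],[0,0,-0.5],[0,0,0],[0,0,0]],"twist":[[0,0,0],[0,0,0],[0,0,0],[0,0,0],[0,0,0],[0,0,0],[0,0,0],[0,0,0]]}'
python3 - <<'E'
from h import *
rep()
for n in("scene","side"):
    a=snap(n); x,y=proj(a,[488,-112.5,91]).astype(int); save(a,f"pics/{n}4.png",(x-50,y-50,x+50,y+50),4)
i=np.hstack([cv2.imread(f"pics/{n}4.png") for n in("scene","side")]); cv2.imwrite("pics/c4.png",i)
E
```

```text
clock: 12.98
eef_pos: [444.4, -45.4, 205.1]
tool_rot: [3.141, -0.0, 2.147]
force: [-0.2, -0.5, 0.6]
width: -0.0
gripper_force: 0.0
scene start (np.float64(50.3), np.float64(50.0), 11) now (np.float64(-14.8), np.float64(-7.6), 15)
side start (np.float64(49.7), np.float64(49.7), 17) now (np.float64(-13.1), np.float64(-11.4), 24)
13.075 [443.8 -45.6 204.3] [-0.3  0.1  0.2] [-3.140e+00 -1.000e-03  2.147e+00]
```

View pics/c4.png

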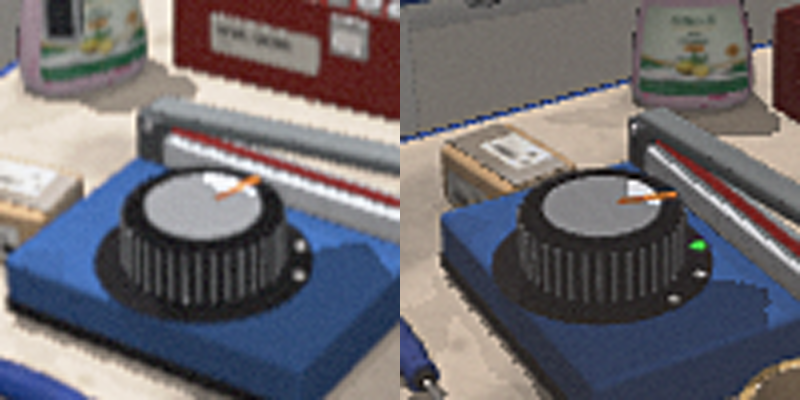

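After release, the side view shows the pointer tip at crop (675,196) and the green dot at (698,244). I'll check the green dot's angle and the sealer's shift numerically.

```bash
python3 - <<'E'
from h import *
b=snap("side"); hsv=cv2.cvtColor(b["color"],cv2.COLOR_RGB2HSV)
x0,y0=proj(b,[488,-112.5,91]).astype(int)-50
m=(hsv[...,0]>45)&(hsv[...,0]<75)&(hsv[...,1]>150); m[:,:x0]=0;m[:,x0+100:]=0;m[:y0]=0;m[y0+100:]=0
ys,xs=np.nonzero(m); print(len(xs))
d=atz(b,xs.mean(),ys.mean(),51)[:2]-C; print("green",np.linalg.norm(d),np.degrees(np.arctan2(d[1],d[0])))
t=atz(b,x0+275/4,y0+196/4,93)[:2]-C; print("tip",np.linalg.norm(t),np.degrees(np.arctan2(t[1],t[0])))
for n in("scene","side"):
    z=cv2.imread(f"pics/{n}0.png"); c=snap(n)["color"][:,:,::-1]
    f=lambda i:np.float32(cv2.cvtColor(np.ascontiguousarray(i),cv2.COLOR_BGR2GRAY))
    x,y=proj(b if n=="side" else snap(n),[488,-112.5,60]).astype(int)
    print(n,cv2.phaseCorrelate(f(z)[y-45:y+45,x-60:x+60],f(c)[y-45:y+45,x-60:x+60]))
E
```

```text
6
green 63.48403320493322 -6.766488899739097
tip 45.80746730189265 -17.31744856221676
scene ((0.020234001515440525, 0.05677671714548893), 0.91253322424712)
side ((-0.005489114632730718, 0.10117702993569822), 0.8737956652817903)
```

The sealer has not moved. For a precise check of the click, I'll look straight down with the wrist camera.

```bash
python3 -m jog '{"claw":[0,0,0,0,0],"xyz":[[-0.45,0,-0.3],[-0.5,0,-0.1],[-0.4,0,0],[0,0,0],[0,0,0]],"twist":[[0,0,0],[0,0,0],[0,0,0],[0,0,0],[0,0,0]]}'
python3 - <<'E'
from h import *
w=snap("wrist"); save(w,"pics/w5.png"); print(proj(w,[488,-112.5,91]),ang(w))
hsv=cv2.cvtColor(w["color"],cv2.COLOR_RGB2HSV)
m=((hsv[...,0]>45)&(hsv[...,0]<75)&(hsv[...,1]>150)).astype(np.uint8)
n,l,st,c=cv2.connectedComponentsWithStats(m)
for i in range(1,n):
    if st[i,4]>8: d=atz(w,*c[i],51)[:2]-C; print(c[i],st[i,4],np.linalg.norm(d),np.degrees(np.arctan2(d[1],d[0])))
E
```

```text
clock: 14.0
eef_pos: [517.4, -158.3, 244.6]
tool_rot: [-3.141, -0.002, 2.147]
force: [-0.2, 0.9, 0.7]
width: -0.2
gripper_force: 0.0
[323.16656665 109.54010393] (np.float64(-9.6), np.float64(-9.4), 272)
[372.23529412 154.18627451] 102 63.45814954452422 -9.776362469712437
```

View pics/w5.png

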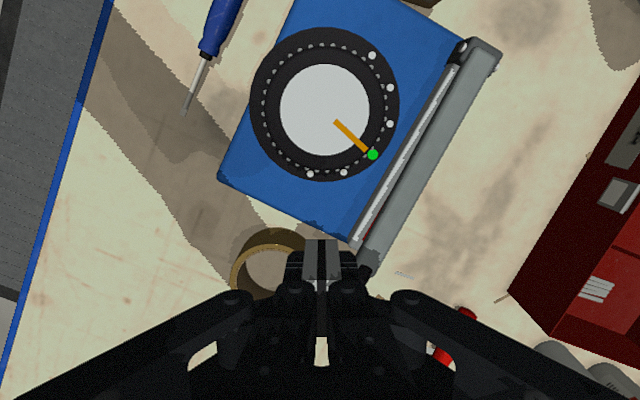

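The wrist picture shows the pointer from (335,121) to (368,153), aimed straight at the green dot at (372,154), which is the fourth dot. The angles agree: −9.6° for the pointer and −9.8° for the dot.

```bash
python3 -c "from cell import order; print(order.finish_job())"
```

```text
the job is handed in; nothing more can be done
None
```

The dial was turned two clicks clockwise and rests at the green dot (the pointer is within about 0.2° of it in the wrist camera), the sealer hasn't moved, the fingers are clear, and the job is handed in; the hand-in gave no verdict.

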